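# Isolate the pump drive and hold its cover over the screw holes

## Robot

A 6-joint arm with a two-finger parallel gripper is mounted at the origin on a cart in front of the work surface, level with it; the furniture and walls round the work are solid. World frame = base frame: x ahead of the robot, y to its left, z up, the work surface at z = 0. Lengths are in mm, angles in rad, forces in N, time in s.
With the tool pointing down it reaches from about 325 to 775 mm from the base axis. Payload 5.5 kg.
Tool frame: the origin (TCP) lies between the finger pads; the fingertips stand 19 mm ahead of it and the grasp point (between the pads) is the TCP; z points along the fingers, y is the line along which they close (so a half turn about z gives the same grasp; the last joint's range is limited). The gripper opens to 88 mm and grips with 3 to 60 N. Pads are 20 mm wide; open, the fingers measure 115 mm over their backs; the gripper's body (75 mm by 178 mm) begins 61 mm behind the grasp point.
Start: joints at [1.146, 0.091, 1.231, -0, 1.82, -0.057], TCP at [215.743, 559.885, 241.631] pointing down, gripper open.
Joint ranges: [-2.87, 2.87], [-0.86, 2.18], [0.17, 2.46], [-1.51, 4.65], [0.06, 2.69], [-2.65, 2.65]. Speed limits (rad/s): [2.57, 2.57, 3.01, 3.14, 3.14, 3.14].

## Interface

Orientations are given as a rotation vector (axis times angle).
In Python, from station import sense, snapshot, finish_job gives the robot as it stands.
- The arm moves only by the shell command python3 -m jog 'ROWS' [OPENING] [FORCE]. ROWS is text: rows parted by semicolons, each of 6 numbers parted by spaces: the shift along the tool's x, y, z scaled (see below), then the turn, a rotation vector about the tool's x, y, z scaled (see below). A call has 1 to 20 rows; each row shifts and turns the commanded pose from where the row before left it, along the tool's axes as they then stand; what a row does not reach is not made up. The controller multiplies each number of a shift by 0.04 m and each number of a turn by 5 degrees. A row lasts 1/12 s, in which the tool goes at most 41.7 mm and 7.16 degrees, less where a joint would pass 70% of its speed; a pose out of reach is approached as far as the arm can. A call with a number of a shift or a turn outside -1 to 1 is refused whole. A call with a gripper value outside its range is refused whole. OPENING is the closure, from -1 (fully open) to 1 (shut), set as the call begins (- or left out, the last holds). The fingers move at their own pace and stop on an object; FORCE is the grip in N (left out, the last holds). Time passes only in rows, so rows that do not move let the fingers close. It gives the time, the measured TCP pose, the force, the opening and the grip force at its end, in the units of the state.
- sense(): the state, without advancing time (a new reading comes with each control period).
- snapshot(name): name is "side" or "top"; returns a dict with "color" (420x560x3 uint8, blue, green, red), "depth" (420x560 float32, mm along the optical axis (not along the pixel's ray), 0 where there is no reading), "fx", "fy", "cx", "cy" (pixels), "xyz" and "orientation" of the camera in the world. Camera axes: x right, y down, z forward; pixel columns grow to the right and rows downward; lengths in mm; the calibration is good to about 2 mm. A picture is of the moment at which its call begins.
- finish_job(): hands the job in; it is judged then, once.
The state is a dict: "time": time; "joint_positions": joint angles; "dq": joint speeds; "tau": joint torques, N m; "tool_pos": TCP position; "orientation": TCP orientation; "force": force on the tool from outside, world axes, zero at the start; "torque": the same for the moment, N m; "gripper_width": finger opening in mm; "grasp_force": force on a finger pad.
Only numpy, scipy, OpenCV 4.12 (cv2) and the standard library are available. Lean on these libraries where they do the work, as an engineer would, in place of code of your own. Each camera call takes 0.05 s, during which the arm holds its last target. There are 200 camera calls.

## Task

Switch the pump drive off by flipping its toggle over, so that it leans away from the robot; only then pick up the loose metal cover plate by its handle and hold it level above the drive's open bay, its four holes lined up with the four threaded holes in the bay's rim, about 1 to 2 cm above the rim and never touching the drive, so that a colleague can start the screws. Finish while still holding the cover still in the air there, and leave the jar, beaker and vial where they stand.

Things in the scene. Friction and masses are not known exactly. Their poses are not given: they have to be found in the camera images.
- drive: Pump drive unit, fixed to the bench: a grey housing 130 (x) x 190 (y) x 60 mm high, origin at the centre of its underside, z up, x away from the robot at yaw 0. The 110 mm towards -y is an open bay with a flat aluminium rim on top (centre at y = -40 mm); the 80 mm towards +y is a closed grey panel with a toggle at y = +55 mm.
- bay (a point): Centre of the bay's opening, level with the top of the rim, 60 mm above the bench. Axes as the drive's. The four threaded holes (8 mm dark holes in the rim) lie at x = +-43 mm, y = +-33 mm from here; the opening is 63 x 43 mm.
- thread_a (a point): Mouth of the threaded hole at x = +43, y = +33 mm from the bay's centre, at the top of the rim.
- thread_b (a point): Mouth of the threaded hole diagonally opposite, at x = -43, y = -33 mm from the bay's centre, at the top of the rim.
- toggle (a joint): Toggle's angle: 0 = on, leaning 0.5 rad to the drive's -x (towards the robot), as at the start; 1.0 = off, leaning 0.5 rad to +x. It turns about the drive's y axis. Heavy-headed: light to push at its tip (about 1 N), and once past upright (0.5) it falls over to its stop and stays.
- toggle_hinge (a point): Point on the toggle's pivot axis, 64 mm above the bench; axes as the drive's.
- toggle_tip (a point): Top end of the toggle, 61 mm from the pivot; about 117 mm above the bench at either stop and 125 mm when upright. The black head is a cone 17 mm across near the top, 31 mm long, on an 8 mm steel stem.
- cover_grip (a point): Centre of the handle bar of the loose cover plate (0.17 to 0.35 kg), 37 mm above the plate's underside. The plate is bare steel, 110 (x) x 90 (y) x 5 mm, z up, flat on the bench. The black handle bar runs along x over the middle, 74 long x 12 wide x 14 mm high, on two 10 mm posts at x = +-30 mm; free space of 25 mm below the bar. Holes of 14 mm at x = +-43, y = +-33 mm from the middle. The plate fits either way round (half turn).
- hole_a (a point): Centre of the cover's hole at x = +43, y = +33 mm, at the plate's underside. Axes as the cover's.
- hole_b (a point): Centre of the cover's hole at x = -43, y = -33 mm, at the plate's underside. Axes as the cover's.
- cover: The cover plate; origin at the centre of its underside, axes as at cover_grip.
- powder_jar_mid (a point): Bystander: yellow-orange jar 61 mm across, 84 mm high, behind the work; its centre.
- beaker_mid (a point): Bystander: clear beaker 54 x 59 mm, 68 mm high, behind the work; its centre.
- vial_mid (a point): Bystander: small vial with a black cap, 25 mm across, 50 mm high, behind the work; its centre.
Not all that is in view belongs to the job. Leave any orange or red look-alike of the cover alone.

How it is judged (in metres and radians):
On the way, in this order (a step that is already met when the one before it is completed fails the run):
1. the toggle is flipped over to off, with the cover still lying on the bench (value of joint toggle above 0.9 rad and height (world z) of cover_grip below 0.045 m), for 0.2 s.
2. the cover is gripped and lifted clear of the bench (height (world z) of cover_grip above 0.06 m and contact force between the fingers and cover above 1 N), for 0.2 s.
At the end, for the whole second after the job is handed in: The toggle is at off (above 0.9 rad). The cover is held by the fingers (over 1 N), level within 0.07 rad and still (under 0.02 m/s), each hole within 4 mm horizontally of its threaded hole (either way round), its underside at the holes 4 to 28 mm above the rim, and it does not touch the drive (value of joint toggle above 0.9 rad and ((horizontal distance between hole_a and thread_a below 0.004 m and horizontal distance between hole_b and thread_b below 0.004 m) or (horizontal distance between hole_a and thread_b below 0.004 m and horizontal distance between hole_b and thread_a below 0.004 m)) and z of hole_a in the frame of bay between 0.004 and 0.028 m and z of hole_b in the frame of bay between 0.004 and 0.028 m and angle between cover_grip's own z axis and vertical below 0.07 rad and contact force between the fingers and cover above 1 N and contact force between cover and drive below 0.2 N and linear speed of cover below 0.02 m/s); the arm keeps its last pose, push and grip.
It fails at once if the cover touches the drive (contact force between cover and drive above 1 N).
It fails at once if the powder jar is moved by more than 20 mm (distance of powder_jar_mid from where it was at the start of the episode above 0.02 m).
It fails at once if the beaker is moved by more than 20 mm (distance of beaker_mid from where it was at the start of the episode above 0.02 m).
It fails at once if the vial is moved by more than 20 mm (distance of vial_mid from where it was at the start of the episode above 0.02 m).
It also fails if it takes over 54 s, if anything falls off the work surface, if the arm or the gripper's body presses on something with over 40 N, if the wrist force passes 120 N, or if a joint passes its speed limit or range.

## Working session

There is one attempt and no reset: what is moved stays moved. The work goes in short steps, Python scripts to look and compute and a shell command to move; the robot and the scene stay as the last step left them, time stands still between calls to the robot, and variables do not carry over. Pictures are saved under pics/ and viewed, at most 10 in all, crops included, and the job is handed in when it is done.

```bash
mkdir -p pics; cat > h.py <<'E'
import numpy as np, cv2
from scipy.spatial.transform import Rotation as R
from station import sense, snapshot
def ray(s,u,v):
    o=np.array(s["orientation"],float)
    M=R.from_rotvec(o).as_matrix() if o.size==3 else o.reshape(3,3)
    d=M@np.array([(u-s["cx"])/s["fx"],(v-s["cy"])/s["fy"],1.0]); return np.array(s["xyz"],float),d
def onplane(s,u,v,z):
    p,d=ray(s,u,v); return p+d*(z-p[2])/d[2]
def depthpt(s,u,v):
    p,d=ray(s,u,v); return p+d*s["depth"][int(v),int(u)]
def cloud(s):
    h,w=s["depth"].shape; u,v=np.meshgrid(np.arange(w),np.arange(h))
    M=R.from_rotvec(np.array(s["orientation"],float)).as_matrix()
    d=np.stack([(u-s["cx"])/s["fx"],(v-s["cy"])/s["fy"],np.ones((h,w))],-1)*s["depth"][...,None]
    return d@M.T+np.array(s["xyz"],float)
E
python3 - <<'E'
from h import *
for n in("side","top"):
    s=snapshot(n); cv2.imwrite(f"pics/{n}0.png",s["color"]); print(n,s["xyz"],s["orientation"],s["fx"],s["cx"],s["cy"])
    np.save(f"{n}0.npy",s,allow_pickle=True)
st=sense(); print(st["time"],st["tool_pos"],st["orientation"],st["gripper_width"],st["force"])
E
```

```text
side [546.02862415 818.7458342  636.121187  ] [ 0.00983136 -2.82341518  1.34441458] 418.9465802840753 283.3235438234844 218.65596942582994
top [335.46193287 181.69292847 967.83149604] [-1.89424975  2.32972922 -0.23272389] 477.0437537445446 272.0559269928266 207.1175524297582
0.1 [215.65268175 559.6705824  240.63607262] [-5.74459724e-01 -3.08823185e+00  2.61670483e-03] 87.85678651602149 [ 0.03994616  0.3811337  -0.4007309 ]
```

View pics/side0.png

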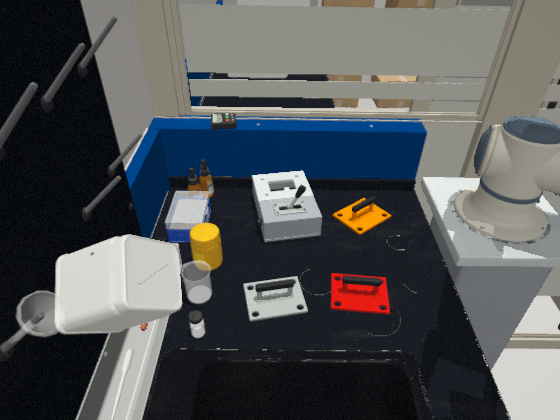

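View pics/top0.png

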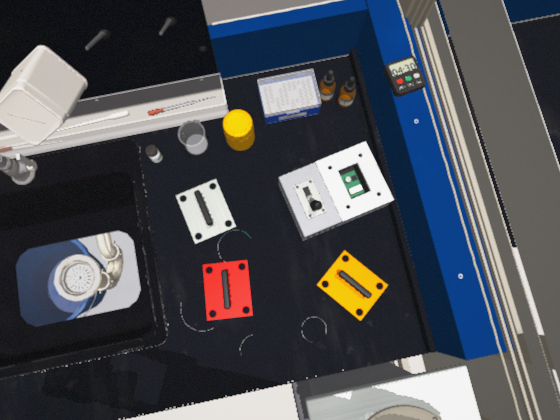

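Side: the drive is at (286,205) with its toggle at (298,195). Top: the drive is at (335,190), bay to the right, toggle at (313,203). Cover candidates in the top view are grey-steel (205,210), red (228,290) and orange (352,285). Only the grey one is bare steel, so it fits; I'll check it in an enlarged crop.

```bash
python3 - <<'E'
from h import *
t=np.load("top0.npy",allow_pickle=True).item(); s=np.load("side0.npy",allow_pickle=True).item()
c=cv2.resize(t["color"][130:260,160:400],None,fx=3.3,fy=3.3,interpolation=cv2.INTER_CUBIC); cv2.imwrite("pics/crop1.png",c)
C=cloud(t); 
hsv=cv2.cvtColor(t["color"],cv2.COLOR_BGR2HSV)
m=((hsv[...,1]<45)&(hsv[...,2]>120)).astype(np.uint8); m[:, :170]=0; m[:,400:]=0; m[:135]=0; m[260:]=0
cs,_=cv2.findContours(m,cv2.RETR_CCOMP,cv2.CHAIN_APPROX_NONE)
for q in cs:
    a=cv2.contourArea(q)
    if a>1000: 
        r=cv2.minAreaRect(q); print("blob",a,r, [np.round(onplane(t,*p,5 if a<4000 else 60),1).tolist() for p in cv2.boxPoints(r)])
    elif a>8:
        M=cv2.moments(q); u,v=M["m10"]/M["m00"],M["m01"]/M["m00"]; print("hole",round(a),round(u,1),round(v,1),np.round(onplane(t,u,v,5),1),np.round(onplane(t,u,v,60),1), np.round(depthpt(t,u,v),1))
for u,v in[(353,160),(380,180),(190,200),(225,200),(240,122),(335,185)]: print(u,v,np.round(C[v,u],1),t["color"][v,u])
E
```

```text
blob 2281.5 ((205.0432891845703, 210.6932373046875), (52.95561599731445, 45.02113342285156), 67.06790161132812) [[595.6, 338.5, 5.0], [615.0, 247.6, 5.0], [504.9, 224.9, 5.0], [486.7, 314.1, 5.0]]
hole 41 198.0 235.7 [501.8 304.5   5. ] [492.3 297.5  60. ] [5.026e+02 3.051e+02 1.000e-01]
hole 37 228.0 223.1 [514.9 239.9   5. ] [504.6 236.5  60. ] [335.5 181.7 967.8]
hole 36 182.6 198.0 [585.8 322.1   5. ] [571.5 314.   60. ] [ 5.871e+02  3.228e+02 -1.000e-01]
hole 272 203.5 207.8 [556.5 283.4   5. ] [543.9 277.5  60. ] [548.  279.4  42. ]
hole 36 212.3 185.7 [599.1 257.2   5. ] [584.  252.9  60. ] [600.9 257.7  -1.8]
hole 23 347.7 178.8 [555.8 -21.9   5. ] [543.2 -10.2  60. ] [546.8 -13.6  44.1]
blob 6248.5 ((335.86822509765625, 188.18710327148438), (66.69729614257812, 98.46946716308594), 67.16634368896484) [[576.0, 123.8, 60.0], [616.2, -70.1, 60.0], [483.7, -88.8, 60.0], [446.6, 100.3, 60.0]]
hole 10 348.0 206.5 [498.4  -8.6   5. ] [489.1   2.3  60. ] [496.8  -6.7  14.6]
hole 121 315.0 204.5 [516.5  56.9   5. ] [506.2  64.   60. ] [495.3  71.5 117.9]
hole 11 378.0 193.7 [512.1 -75.7   5. ] [502. -61.  60.] [510.7 -73.6  13. ]
hole 54 306.4 190.8 [548.3  68.1   5. ] [536.2  74.6  60. ] [535.6  74.9  62.5]
hole 10 329.8 167.2 [588.   9.   5.] [573.6  18.8  60. ] [585.2  10.9  15.7]
hole 586 353.6 179.2 [552.5 -33.7   5. ] [540.1 -21.4  60. ] [546.  -27.3  33.8]
hole 10 359.8 154.8 [601.4 -59.    5. ] [586.3 -45.3  60. ] [586.9 -45.9  57.5]
hole 312 196.1 143.8 [696.  274.5   5. ] [675.4 269.2  60. ] [697.9 275.    0. ]
353 160 [578.3 -29.3  61. ] [244 245 245]
380 180 [528.  -71.7  60. ] [244 245 244]
190 200 [578.  307.6   7.1] [222 228 226]
225 200 [5.648e+02 2.372e+02 5.000e-01] [109 112 108]
240 122 [694.8 174.7  79.8] [ 10 217 246]
335 185 [536.4  16.9  58.8] [245 246 245]
```

View pics/crop1.png

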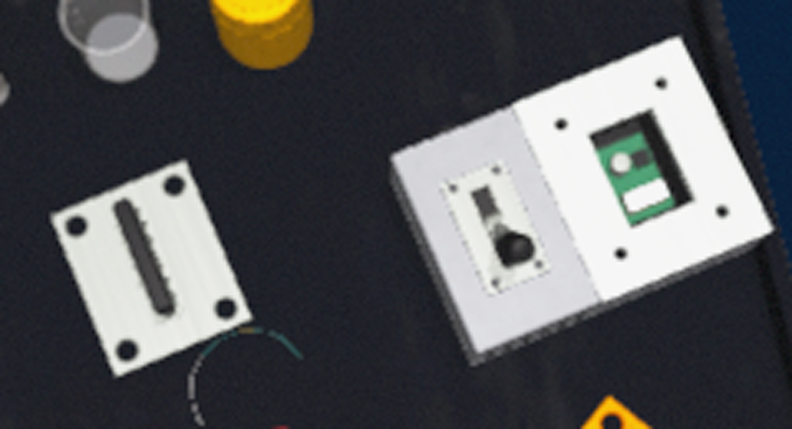

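The crop confirms the grey-steel plate with black handle, four holes at crop (77,226), (174,186), (226,308), (127,350). The bay's four threaded holes are at (560,124), (661,84), (722,211), (621,254), and the black toggle head at (515,247) leans towards the robot.

Cover centre is about (550,281) at yaw 11.7°. Bay centre is about (538,-21) at yaw 10.8°. The toggle hinge is about (520,72).

```bash
python3 -m jog '0 0 0 0 0 -0.8;0 0 0 0 0 -0.8;0 0 0 0 0 -0.8;0 0 0 0 0 -0.8;0 0 0 0 0 -0.8;0 0 0 0 0 -0.8;0 0 0 0 0 -0.8;0 0 0 0 0 -0.8' 1 20
python3 -m jog '-0.176 -0.744 0 0 0 0;-0.176 -0.744 0 0 0 0;-0.176 -0.744 0 0 0 0;-0.176 -0.744 0 0 0 0;-0.176 -0.744 0 0 0 0;-0.176 -0.744 0 0 0 0;-0.176 -0.744 0 0 0 0;-0.176 -0.744 0 0 0 0;-0.176 -0.744 0 0 0 0;-0.176 -0.744 0 0 0 0;-0.176 -0.744 0 0 0 0;-0.176 -0.744 0 0 0 0;-0.176 -0.744 0 0 0 0;-0.176 -0.744 0 0 0 0;-0.176 -0.744 0 0 0 0;-0.176 -0.744 0 0 0 0;-0.176 -0.744 0 0 0 0;-0.176 -0.744 0 0 0 0;0 0 0 0 0 0;0 0 0 0 0 0'
cat >> h.py <<'E'
def goto(x,y,z,yaw=None):
    st=sense(); M=R.from_rotvec(st["orientation"]).as_matrix(); p=np.array(st["tool_pos"])
    print("t",round(st["time"],2),"pos",p.round(1),"yawY",np.degrees(np.arctan2(M[1,1],M[0,1])).round(2),"z",M[:,2].round(4),"w",round(st["gripper_width"],1),"gf",st["grasp_force"])
    print("units",(M.T@(np.array([x,y,z])-p)/40).round(3))
E
python3 -c "
from h import *
goto(441,57,114)"
```

```text
time: 0.77
tool_pos: [215.7, 559.7, 240.9]
orientation: [0.304, -3.126, 0.002]
force: [-0.4, 0.0, -0.2]
gripper_width: 37.8
grasp_force: 0.0
time: 2.43
tool_pos: [441.7, 56.9, 241.0]
orientation: [0.294, -3.126, -0.0]
force: [0.4, -0.0, 0.3]
gripper_width: 0.5
grasp_force: 0.0
t 2.43 pos [441.7  56.9 241. ] yawY 100.75 z [-1.5e-03  1.0e-04 -1.0e+00] w 0.5 gf 0.0
units [0.013 0.005 3.175]
```

```bash
python3 -m jog '0 0 0.45 0 0 0;0 0 0.45 0 0 0;0 0 0.45 0 0 0;0 0 0.45 0 0 0;0 0 0.45 0 0 0;0 0 0.45 0 0 0;0 0 0.45 0 0 0;0 0 0 0 0 0'
python3 -m jog '-0.15 0 0 0 0 0;-0.15 0 0 0 0 0;-0.15 0 0 0 0 0;-0.15 0 0 0 0 0;-0.15 0 0 0 0 0;-0.15 0 0 0 0 0;-0.15 0 0 0 0 0;-0.15 0 0 0 0 0;-0.15 0 0 0 0 0;-0.15 0 0 0 0 0;-0.15 0 0 0 0 0;-0.15 0 0 0 0 0;-0.15 0 0 0 0 0;0 0 0 0 0 0;0 0 0 0 0 0;0 0 0 0 0 0'
python3 - <<'E'
from h import *
goto(441,57,240)
s=snapshot("side"); cv2.imwrite("pics/tog.png",cv2.resize(s["color"][130:270,200:360],None,fx=4,fy=4))
E
```

```text
time: 3.1
tool_pos: [439.3, 59.2, 111.6]
orientation: [0.301, -3.121, -0.001]
force: [-0.5, 0.3, -1.5]
gripper_width: 0.3
grasp_force: 0.0
time: 4.43
tool_pos: [518.2, 72.7, 115.5]
orientation: [0.299, -3.127, -0.0]
force: [-0.1, -0.2, -0.7]
gripper_width: 0.6
grasp_force: 0.0
t 4.43 pos [518.2  72.7 115.5] yawY 100.93 z [-4.e-04  0.e+00 -1.e+00] w 0.6 gf 0.0
units [ 1.97  -0.02  -3.111]
```

View pics/tog.png

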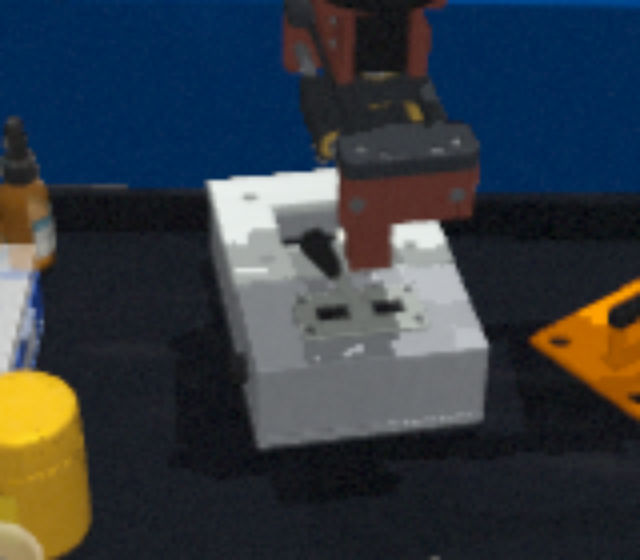

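The toggle head at crop (322,252) now leans left, away from the robot: it is flipped. Next, go above the cover with the gripper open.

```bash
python3 -m jog '0 0 -0.43 0 0 0;0 0 -0.43 0 0 0;0 0 -0.43 0 0 0;0 0 -0.43 0 0 0;0 0 -0.43 0 0 0;-0.177 0.495 0 0 0 0;-0.177 0.495 0 0 0 0;-0.177 0.495 0 0 0 0;-0.177 0.495 0 0 0 0;-0.177 0.495 0 0 0 0;-0.177 0.495 0 0 0 0;-0.177 0.495 0 0 0 0;-0.177 0.495 0 0 0 0;-0.177 0.495 0 0 0 0;-0.177 0.495 0 0 0 0;0 0 0 0 0 -0.16;0 0 0 0 0 0;0 0 0 0 0 0' 0
python3 - <<'E'
from h import *
goto(549.5,280.5,37)
s=snapshot("side"); np.save("side1.npy",s,allow_pickle=True)
cv2.imwrite("pics/side1.png",cv2.resize(s["color"][150:330,170:370],None,fx=3.3,fy=3.3))
# toggle head in side0/side1
s0=np.load("side0.npy",allow_pickle=True).item()
# bar in side0: dark points above plate
C=cloud(s0); g=s0["color"].max(-1)
m=(g<80)&(C[...,2]>33)&(C[...,2]<52)&(np.hypot(C[...,0]-550,C[...,1]-281)<60)
P=C[m]; print("bar side",m.sum(),np.median(P,0),P.min(0),P.max(0))
t=np.load("top0.npy",allow_pickle=True).item();C=cloud(t); g=t["color"].max(-1)
m=(g<80)&(C[...,2]>33)&(C[...,2]<52)&(np.hypot(C[...,0]-550,C[...,1]-281)<60)
P=C[m]; print("bar top",m.sum(),P.mean(0),P.min(0),P.max(0)); 
r=cv2.minAreaRect(P[:,:2].astype(np.float32)); print(r)
E
```

```text
time: 5.98
tool_pos: [550.2, 279.9, 201.6]
orientation: [0.321, -3.125, 0.001]
force: [0.2, -0.7, 0.4]
gripper_width: 43.9
grasp_force: 0.0
t 5.98 pos [550.2 279.9 201.6] yawY 101.72 z [-1.e-04 -6.e-04 -1.e+00] w 43.9 gf 0.0
units [0.012 0.02  4.115]
bar side 273 [553.94126763 286.00479823  43.26800743] [518.00786868 273.43194369  33.22319949] [587.6538074  296.35605061  48.48081961]
bar top 187 [548.59369225 279.99720213  43.3534795 ] [513.57242583 268.70262245  35.92097787] [585.28051    290.64772247  47.69116358]
((549.4857177734375, 280.223388671875), (73.37715148925781, 10.275348663330078), 11.532146453857422)
```

View pics/side1.png

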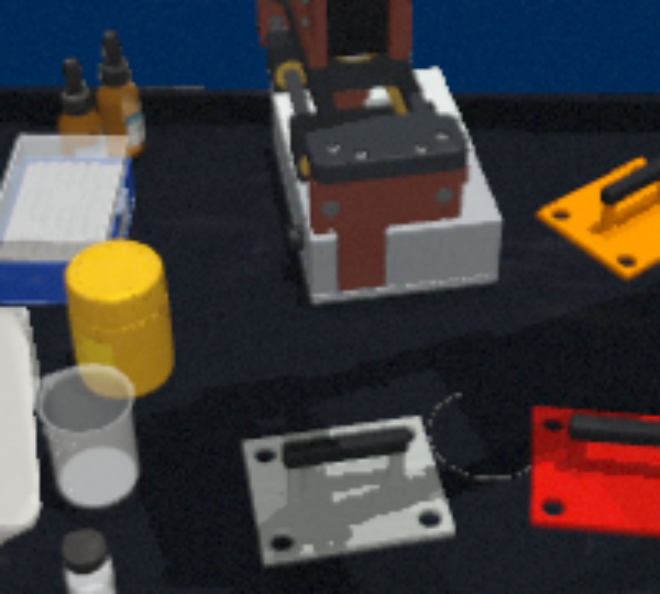

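The view shows the open gripper hovering, and the steel cover's bar at crop (348,447) with nothing in the way. Descend and grip.

```bash
python3 -m jog '0 0.02 0.37 0 0 0;0 0 0.37 0 0 0;0 0 0.37 0 0 0;0 0 0.37 0 0 0;0 0 0.37 0 0 0;0 0 0.37 0 0 0;0 0 0.37 0 0 0;0 0 0.37 0 0 0;0 0 0.37 0 0 0;0 0 0.37 0 0 0;0 0 0.37 0 0 0;0 0 0 0 0 0;0 0 0 0 0 0'
python3 -m jog '0 0 0 0 0 0;0 0 0 0 0 0;0 0 0 0 0 0;0 0 0 0 0 0;0 0 0 0 0 0;0 0 0 0 0 0;0 0 0 0 0 0;0 0 0 0 0 0' 1 40
python3 -c "
from h import *
goto(549.5,280.5,190)"
```

```text
time: 7.12
tool_pos: [549.7, 280.2, 38.3]
orientation: [0.319, -3.124, 0.001]
force: [0.3, -0.3, -0.1]
gripper_width: 44.4
grasp_force: 0.0
time: 7.78
tool_pos: [550.3, 281.4, 39.4]
orientation: [-0.321, 3.124, 0.0]
force: [-0.5, -1.8, 3.2]
gripper_width: 11.5
grasp_force: 40.0
t 7.78 pos [550.3 281.4  39.4] yawY 101.73 z [ 7.e-04  2.e-04 -1.e+00] w 11.5 gf 40.00070571899414
units [ 0.022 -0.018 -3.766]
```

```bash
python3 -m jog '0 0 -0.2 0 0 0;0 0 -0.3 0 0 0;0 0 -0.4 0 0 0;0 0 -0.4 0 0 0;0 0 -0.4 0 0 0;0 0 -0.4 0 0 0;0 0 -0.4 0 0 0;0 0 -0.4 0 0 0;0 0 -0.4 0 0 0;0 0 -0.3 0 0 0;0 0 -0.2 0 0 0;0 0 0 0 0 0;0 0 0 0 0 0;0 0 0 0 0 0;0 0 0 0 0 0'
python3 -m jog '0.05 -0.2 0 0 0 0;0.08 -0.32 0 0 0 0;0.115 -0.458 0 0 0 0;0.115 -0.458 0 0 0 0;0.115 -0.458 0 0 0 0;0.115 -0.458 0 0 0 0;0.115 -0.458 0 0 0 0;0.115 -0.458 0 0 0 0;0.115 -0.458 0 0 0 0;0.115 -0.458 0 0 0 0;0.115 -0.458 0 0 0 0;0.115 -0.458 0 0 0 0;0.115 -0.458 0 0 0 0;0.115 -0.458 0 0 0 0;0.115 -0.458 0 0 0 0;0.115 -0.458 0 0 0 0;0.1 -0.3 0 0 0 0;0.05 -0.2 0 0 0 0;0 0 0 0 0 0.18;0 0 0 0 0 0'
python3 - <<'E'
from h import *
goto(537.75,-21.3,150)
for n in("top","side"):
    s=snapshot(n); np.save(n+"2.npy",s,allow_pickle=True)
    c=s["color"][110:260,260:420] if n=="top" else s["color"][100:250,210:370]
    cv2.imwrite(f"pics/{n}2.png",cv2.resize(c,None,fx=3.8,fy=3.8,interpolation=cv2.INTER_CUBIC))
a=cv2.imread("pics/top2.png");b=cv2.imread("pics/side2.png"); cv2.imwrite("pics/two2.png",cv2.resize(np.hstack([a,b]),(800,375)))
E
```

```text
time: 9.03
tool_pos: [549.7, 281.1, 189.3]
orientation: [0.321, -3.123, 0.001]
force: [-0.2, 0.0, -1.9]
gripper_width: 11.9
grasp_force: 40.0
time: 10.7
tool_pos: [536.4, -25.2, 190.8]
orientation: [-0.293, 3.128, 0.001]
force: [-0.6, -0.6, -2.0]
gripper_width: 11.6
grasp_force: 40.0
t 10.7 pos [536.4 -25.2 190.8] yawY 100.71 z [-0.e+00  5.e-04 -1.e+00] w 11.6 gf 39.99968647956848
units [-0.052  0.09   1.02 ]
```

View pics/two2.png

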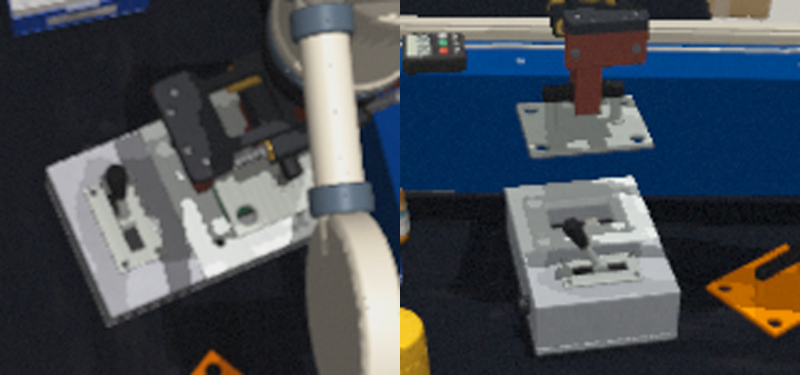

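The toggle head now leans to +x, which is off. The cover hangs level over the bay, with holes visible at side crop (538,110), (527,148) and (635,142), and one hole at (245,213) in the top crop. Lower part of the way, then measure the holes in the same camera.

```bash
python3 -m jog '-0.052 0.09 0.1 0 0 0;0 0 0.2 0 0 0;0 0 0.2 0 0 0;0 0 0.2 0 0 0;0 0 0.2 0 0 0;0 0 0.2 0 0 0;0 0 0.1 0 0 0;0 0 0 0 0 0;0 0 0 0 0 0;0 0 0 0 0 0'
python3 - <<'E'
from h import *
goto(537.75,-21.3,115)
s=snapshot("side"); np.save("side3.npy",s,allow_pickle=True); s0=np.load("side0.npy",allow_pickle=True).item()
t=snapshot("top"); np.save("top3.npy",t,allow_pickle=True)
u=lambda im,sl:cv2.resize(im[sl],(400,400),interpolation=cv2.INTER_CUBIC)
cv2.imwrite("pics/three.png",np.hstack([u(s0["color"],np.s_[150:250,240:340]),u(s["color"],np.s_[150:250,240:340])]))
def proj(s,P):
    M=R.from_rotvec(s["orientation"]).as_matrix(); q=M.T@(np.array(P)-s["xyz"]); return s["fx"]*q[0]/q[2]+s["cx"],s["fy"]*q[1]/q[2]+s["cy"]
def holes(s,P,zp,thr):
  # dark blob centroid near predicted pixels
  for p in P:
    a,b=proj(s,[*p,zp]); i,j=int(round(a)),int(round(b))
    k=5; g=s["color"][j-k:j+k+1,i-k:i+k+1].max(-1).astype(float)
    w=np.clip(thr-g,0,None); n,l,st,ce=cv2.connectedComponentsWithStats((w>0).astype(np.uint8))
    print("pred",round(a,1),round(b,1),"min",g.min())
    for q in range(1,n):
      if st[q,4]>=3:
        ww=w*(l==q); yy,xx=np.mgrid[-k:k+1,-k:k+1]; c=(i+(xx*ww).sum()/ww.sum(),j+(yy*ww).sum()/ww.sum())
        print("   ",st[q,4],np.round(c,1),onplane(s,*c,zp)[:2].round(1))
th=[(489.1,2.3),(502,-61),(573.6,18.8),(586.3,-45.3)]
print("threads side0");holes(s0,th,60,150)
zu=sense()["tool_pos"][2]-39.4
print("cover side3");holes(s,th,zu+4,110)
print("cover top3");holes(t,th,zu+4,110)
E
```

```text
time: 11.63
tool_pos: [538.1, -21.3, 143.4]
orientation: [-0.296, 3.127, -0.0]
force: [-0.9, -0.5, -2.1]
gripper_width: 11.8
grasp_force: 40.0
t 11.63 pos [538.1 -21.3 143.4] yawY 100.82 z [ 8.e-04 -1.e-04 -1.e+00] w 11.8 gf 39.99956667423248
units [0.009 0.001 0.709]
threads side0
pred 303.2 190.6 min 22.0
    64 [300.6 190.4] [495.3   1.5]
pred 297.1 175.9 min 130.0
pred 267.5 194.2 min 37.0
    8 [271.9 189.6] [ 5.638e+02 -2.000e-01]
pred 263.1 179.0 min 159.0
cover side3
pred 304.2 173.6 min 36.0
    12 [308.3 170.8] [479.   -9.9]
    8 [308.1 178.5] [481.1  22.5]
pred 297.9 159.2 min 23.0
    61 [296.7 155.9] [504.5 -76.7]
pred 267.4 177.0 min 104.0
    3 [269.1 177.1] [569.6  19.1]
pred 262.9 162.2 min 26.0
    30 [264.6 157.9] [582.8 -64.9]
    10 [261.8 162.4] [588.9 -43.9]
cover top3
pred 352.0 201.2 min 75.0
    3 [351.4 198. ] [495.2   2. ]
pred 383.6 187.8 min 100.0
pred 332.8 159.9 min 35.0
    118 [333.2 160.2] [572.9  18. ]
pred 364.3 146.9 min 22.0
    86 [361.7 148.4] [584.5 -39.7]
    3 [366.6 142.1] [594.6 -51.8]
```

View pics/three.png

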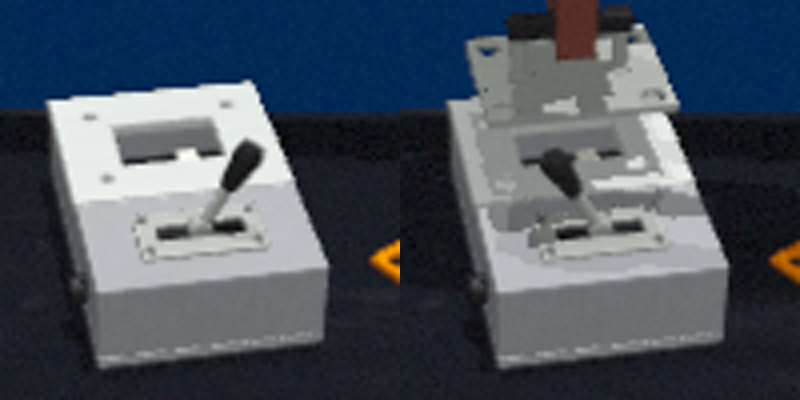

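Side camera: threads at (262.5,179.5), (296.5,175.7), (266.7,194.5) and cover holes at (262,161), (303,174) all sit within about 1 px of the predicted positions for the aligned pose. Lower to about 15 mm above the rim and check.

```bash
python3 -m jog '0 0.02 0.1 0 0 0;0 0 0.1 0 0 0;0 0 0.1 0 0 0;0 0 0.1 0 0 0;0 0 0.1 0 0 0;0 0 0.1 0 0 0;0 0 0.1 0 0 0;0 0 0 0 0 0;0 0 0 0 0 0;0 0 0 0 0 0;0 0 0 0 0 0'
python3 - <<'E'
from h import *
goto(537.75,-20.8,114.5)
s=snapshot("side"); t=snapshot("top"); np.save("side4.npy",s,allow_pickle=True); np.save("top4.npy",t,allow_pickle=True)
u=lambda im,sl:cv2.resize(im[sl],(400,400),interpolation=cv2.INTER_CUBIC)
cv2.imwrite("pics/four.png",np.hstack([u(s["color"],np.s_[140:210,245:315]),u(t["color"],np.s_[135:215,315:395])]))
M=lambda s:R.from_rotvec(s["orientation"]).as_matrix()
def proj(s,P):
    q=M(s).T@(np.array(P)-s["xyz"]); return np.round([s["fx"]*q[0]/q[2]+s["cx"],s["fy"]*q[1]/q[2]+s["cy"]],1)
for z in (75,80):
  for p in [(489.1,2.3),(502,-61),(573.6,18.8),(586.3,-45.3)]:
    a,b=proj(s,[*p,z]),proj(t,[*p,z]); print(z,p,a,"crop",((a-[245,140]+.5)*400/70).round(),b,"crop",((b-[315,135]+.5)*5+[400,0]).round())
E
```

```text
time: 12.65
tool_pos: [537.9, -20.4, 115.2]
orientation: [-0.296, 3.127, -0.0]
force: [1.4, 0.5, -1.2]
gripper_width: 11.5
grasp_force: 40.0
t 12.65 pos [537.9 -20.4 115.2] yawY 100.83 z [ 6.e-04 -0.e+00 -1.e+00] w 11.5 gf 39.999496936798096
units [ 0.006 -0.009  0.017]
75 (489.1, 2.3) [303.5 185.4] crop [337. 262.] [349.2 204.9] crop [574. 352.]
75 (502, -61) [297.4 170.8] crop [302. 179.] [379.7 191.9] crop [726. 287.]
75 (573.6, 18.8) [267.5 189. ] crop [131. 283.] [330.7 165. ] crop [481. 152.]
75 (586.3, -45.3) [263.1 173.8] crop [106. 196.] [361.2 152.4] crop [634.  90.]
80 (489.1, 2.3) [303.6 183.7] crop [338. 253.] [349.6 204.4] crop [576. 350.]
80 (502, -61) [297.4 169.1] crop [302. 169.] [380.2 191.3] crop [728. 284.]
80 (573.6, 18.8) [267.5 187.2] crop [131. 273.] [331.  164.2] crop [482. 148.]
80 (586.3, -45.3) [263.  172.1] crop [106. 186.] [361.6 151.6] crop [636.  85.]
```

View pics/four.png

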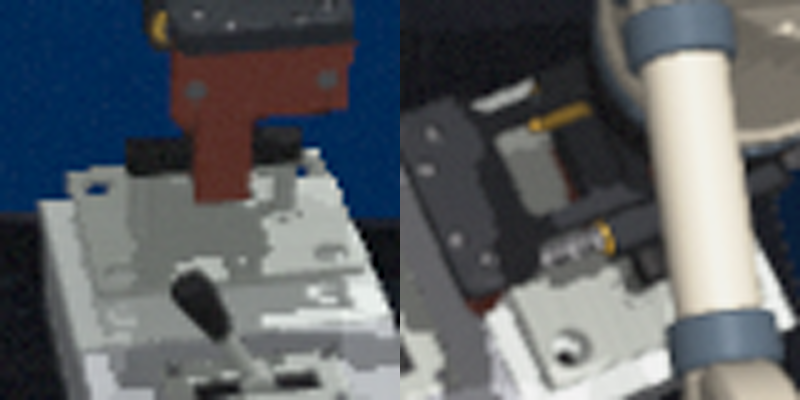

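Top crop: cover hole at (572,346), expected about (576,350). Side crop: holes at (330,253) and (98,187), expected (334,254) and (103,187) after the thread baseline. So the cover is about 1.6 mm too far in +x and under 1 mm in +y. Nudge it and recheck.

```bash
python3 -m jog '0.04 -0.02 0 0 0 0;0 0 0 0 0 0;0 0 0 0 0 0;0 0 0 0 0 0;0 0 0 0 0 0;0 0 0 0 0 0;0 0 0 0 0 0;0 0 0 0 0 0'
python3 - <<'E'
from h import *
goto(536.3,-21.3,114.5)
f=lambda n:np.mean([snapshot(n)["color"].astype(float) for _ in range(4)],0).astype(np.uint8)
u=lambda im,sl:cv2.resize(im[sl],(400,400),interpolation=cv2.INTER_CUBIC)
cv2.imwrite("pics/five.png",np.hstack([u(f("side"),np.s_[140:210,245:315]),u(f("top"),np.s_[190:220,335:365])]))
t=snapshot("top");M=R.from_rotvec(t["orientation"]).as_matrix()
for z in(60,75,80):
    q=M.T@(np.array([489.1,2.3,z])-t["xyz"]); a=np.array([t["fx"]*q[0]/q[2]+t["cx"],t["fy"]*q[1]/q[2]+t["cy"]]); print(z,((a-[335,190]+.5)*400/30+[400,0]).round())
E
```

```text
time: 13.42
tool_pos: [536.3, -21.5, 114.8]
orientation: [0.296, -3.128, -0.0]
force: [0.9, -0.3, -1.3]
gripper_width: 11.7
grasp_force: 40.0
t 13.42 pos [536.3 -21.5 114.8] yawY 100.83 z [-0.  0. -1.] w 11.7 gf 39.999457597732544
units [-0.001  0.004  0.008]
60 [580. 227.]
75 [596. 206.]
80 [601. 198.]
```

View pics/five.png

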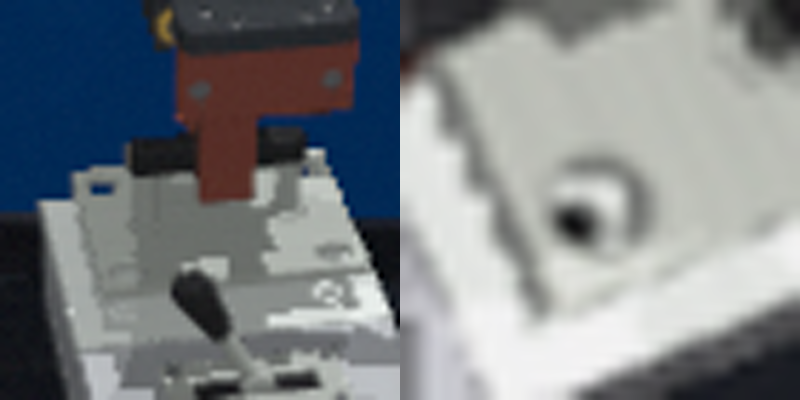

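The top hole is at (598,206) against an expected ~(599,202), and the dark thread shows through it at the parallax offset. The side holes are at (333,252) and (102,187), as expected. The cover is aligned to about 1 mm, so I'm handing the job in.

```bash
python3 -c "
from station import finish_job
print(finish_job())"
```

```text
the job is handed in; nothing more can be done
None
```

The job is handed in, though it returned no verdict: the toggle is off, and the cover is held level about 15 mm above the bay with its holes aligned to roughly 1 mm by the cameras; the arm never went near the jar, beaker or vial.

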